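# Clip the larger check weight onto the load cell's loop

### The arm

A 6-joint arm with a two-finger parallel gripper is mounted at the origin on the work surface. World frame = base frame: x ahead of the robot, y to its left, z up, the work surface at z = 0. Lengths are in mm, angles in degrees, forces in N, time in s.
With the tool pointing down it reaches from about 225 to 725 mm from the base axis. Payload 3.1 kg.
Tool frame: the origin (TCP) lies on the mounting face of the last link; the fingertips stand 173 mm ahead of it and the grasp point (between the pads) lies 155 mm ahead of it (r.finger_overhang is the distance from the TCP to the fingertips, in mm); z points along the fingers, y is the line along which they close (so a half turn about z gives the same grasp; the last joint's range is limited). The gripper opens to 85 mm and grips with 20 to 120 N. Pads are 22 mm wide; open, the fingers measure 114 mm over their backs; the gripper's body (76 mm by 85 mm) begins 54 mm behind the grasp point. The pads swing forward as they close: fully open they stand 13 mm farther back than shut.
Start: joints at [66.99, 2.75, 5.684, 92.934, 0, 82.678], TCP at [141.963, 505.435, 404.712] pointing down, gripper open.
Joint ranges: [-166.93, 166.93], [-56.73, 111.36], [-69.38, 81.34], [-121.58, 131.49], [-85.45, 84.26], [-180, 180]. Speed limits (degrees/s): [159.86, 159.86, 180, 180, 180, 180].

### API

Orientations are given as a 3x3 rotation matrix whose columns are the frame's x, y, z axes.
In Python, from workcell import r gives the robot as it stands. The module is installed in compiled form; this text tells all that it offers.
- The arm moves only by the tool carry_out, never from a script. Its argument "plan" is a list of rows, each a list of 7 numbers: the finger opening in mm, from 0 to 85.4, then the shift along the tool's x, y, z in mm, then the turn, a rotation vector about the tool's x, y, z in degrees. In form: [[gripper, x, y, z, rx, ry, rz], ...]. A call has 1 to 8 rows; each row shifts and turns the commanded pose from where the row before left it, along the tool's axes as they then stand; what a row does not reach is not made up. A row lasts 1/12 s, in which the tool goes at most 41.7 mm and 7.16 degrees, less where a joint would pass 70% of its speed; a pose out of reach is approached as far as the arm can. A call with a gripper value outside its range is refused whole. The fingers move at their own pace and stop on an object; "force" is the grip in N (left out, the last holds). Time passes only in rows, so rows that do not move let the fingers close. It gives the time, the measured TCP pose, the force, the opening and the grip force at its end, in the units of the state.
- r.get_obs(): the state, without advancing time (a new reading comes with each control period).
- r.camera(name): name is "scene" or "top" or "wrist"; returns a dict with "image" (420x560x3 uint8, red, green, blue), "range_z" (420x560 float32, mm along the optical axis (not along the pixel's ray), 0 where there is no reading), "fov_y" (degrees; the focal length in pixels is half the picture's height over the tangent of half this angle, whatever the lens; pixels are square), "cx", "cy" (the principal point, pixels), "k1" (the pictures are not rectified: a ray, as slopes to the right and down, at radius r is drawn at 1 + k1 r^2 times it, then the intrinsics apply), "R" (3x3) and "t" (3): a world point X has camera coordinates R X + t; the wrist camera has in their place "mount" (4x4, takes a point from camera to tool coordinates, whose origin is the TCP and whose axes are the flange's). Camera axes: x right, y down, z forward; pixel columns grow to the right and rows downward; lengths in mm; the calibration is good to about 2 mm. A picture is of the moment at which its call begins: read the wrist's pose just before it.
- r.sign_off(): hands the job in; it is judged then, once.
The state is a dict: "clock": time; "joint_positions": joint angles; "joint_velocities": joint speeds; "tau": joint torques, N m; "ee_pos": TCP position; "eef_rot": TCP orientation; "force": force on the tool from outside, world axes, zero at the start; "moment": the same for the moment, N m; "grip_width": finger opening in mm; "gripper_force": force on a finger pad.
Only numpy, scipy, OpenCV 4.12 (cv2) and the standard library are available. Lean on these libraries where they do the work, as an engineer would, in place of code of your own. Each camera call takes 0.05 s, during which the arm holds its last target. There are 200 camera calls.

### The job

Lift the larger of the two hooked check weights off the mat and clip it onto the steel loop of the load cell stand: press the hook's sprung gate gently against the loop's front bar until the bar is inside and the gate has sprung shut behind it, then let the weight hang freely and still from the loop. The load cell must never feel more than 10 N of push from the weight, and the other two weights on the mat stay where they are.

Things in the scene. Friction and masses are not known exactly. Their poses are not given: they have to be found in the camera images.
- check_weight: Larger hooked steel weight, 0.38 to 0.58 kg, 138 mm tall, upright on a 3 mm mat. Origin: centre of underside; z up, x across the hook to its gate. Heights from underside: disc 52 mm across to 28, neck to 38, then a flat frame 10 mm thick (y), x -20 to 20: bottom bar 38-46, spine x -20 to -12, top bar 86-94. Mouth on the +x side, 46-69, shut by the gate; inside is open from x -12 to 14.
- grip_tab (a point): Middle of the larger weight's square grip tab, on its axis 116 mm above the underside: 14 mm in x by 18 mm in y, solid from 93 to 138 mm above the underside, vertical sides. Hold it here.
- nose_tip (a point): Lower end of the hook's rigid nose, 69 mm above the underside at hook x 17 mm. The nose is 6 mm thick (x 14 to 20) and hangs from the top bar. The loop's bar must pass below it (bar axis some 61 mm above the underside), come in to hook x 9 mm or less (the gate's stop lets it come to about 5 mm), then the weight is lowered about 21 mm and the gate slips shut under the bar.
- hook_seat (a point): Where the axis of the loop's 8 mm bar lies when it hangs centred under the hook's top bar: on the weight's axis, 82 mm above its underside.
- gate (a joint): Angle of the larger weight's gate, rad: 0 shut, 0.65 fully open (hard stop). Steel flap 4 mm thick, 30 mm long, hinged at hook x 11 mm, 44 mm above the underside; shut, it stands upright behind the nose; it swings in towards the spine (hook -x). Spring: pushed 17 mm above its hinge it starts at about 3.5 N; about 6.5 N holds it fully open.
- load_stand: Load cell stand. Origin on the table, z up; one clips from its -x side, moving to +x. Base plate x 9 to 199 mm, 120 wide, 10 high; post x 157 to 191, 190 high; 36 mm square beam at height 170 from x 89 to 169, collar to x 75. A steel stem with a flat level closed loop points out of it to -x. The loop gives about 1 mm per 2 N up or down, and nothing sideways. Over 10 N from the weight spoils the cell.
- loop_nominal (a point): Middle setting of the loop's front bar: 170 mm above the stand's origin. The bar (8 mm rod, 38 mm long along the stand's y; loop 38 mm deep, open inside) is truly at this height and y, but its stem is clamped at a reach that is not reported: the bar's axis lies up to 30 mm either way of this point along the stand's x and stays there. Find it by touch or sight.
- small_weight: The smaller hooked weight, 0.22 kg, 108 mm tall, disc 40 mm across, same shape; origin at the centre of its underside. On the same mat, about 130 mm away; to be left alone.
- knob_weight: Plain knobbed brass weight without a hook, 30 mm across, 42 mm tall, on the far edge of the mat; origin at the centre of its underside. To be left alone.
Not all that is in view belongs to the job. Leave any blue or red look-alike of the check_weight alone.

How it is judged:
By the outcome, as a careful person would: the job done as asked, in the order asked, and still so for the second after the job is handed in, with the robot touching nothing.
It also fails if it takes over 70 s, if anything falls off the work surface, if the arm or the gripper's body presses on something with over 40 N, if the wrist force passes 120 N, or if a joint passes its speed limit or range.

## Working session

There is one attempt and no reset: what is moved stays moved. The work goes in short steps, Python scripts to look and compute and a tool call to move; the robot and the scene stay as the last step left them, time stands still between calls to the robot, and variables do not carry over. Pictures are saved under pics/ and viewed, at most 10 in all, crops included, and the job is handed in when it is done.

Besides the shell and the picture viewer there is one more tool, called as name(argument=value, ...), one argument or row to a line, values as JSON. carry_out: Moves the arm, as the interface text tells. Its arguments: {"type":"object","properties":{"plan":{"type":"array","items":{"type":"array","items":{"type":"number"}}},"force":{"type":"number"}},"required":["plan"]}

```bash
mkdir -p pics
cat > h.py <<'E'
import numpy as np, cv2
from workcell import r
def cam(n):
    o=r.get_obs(); c=r.camera(n); im=c["image"]; H,W=im.shape[:2]
    f=H/2/np.tan(np.radians(c["fov_y"])/2)
    if n=="wrist":
        M=np.array(c["mount"]); Rt=np.array(o["eef_rot"]); p=np.array(o["ee_pos"])
        A=Rt@M[:3,:3]; C=Rt@M[:3,3]+p
    else:
        A=np.array(c["R"]).T; C=-A@np.array(c["t"])
    return dict(im=im,d=c["range_z"],f=f,cx=c["cx"],cy=c["cy"],k1=c["k1"],A=A,C=C)
def slopes(c,uv):
    K=np.array([[c["f"],0,c["cx"]],[0,c["f"],c["cy"]],[0,0,1.]])
    return cv2.undistortPoints(np.array(uv,float).reshape(-1,1,2),K,np.array([c["k1"],0,0,0.]))[:,0]
def ray(c,uv):
    s=slopes(c,uv); return c["C"],np.c_[s,np.ones(len(s))]@c["A"].T
def onz(c,uv,z):
    C,D=ray(c,uv); return C+D*((z-C[2])/D[:,2])[:,None]
def pts(c):
    H,W=c["d"].shape; u,v=np.meshgrid(np.arange(W),np.arange(H))
    C,D=ray(c,np.c_[u.ravel(),v.ravel()]); return (C+D*c["d"].reshape(-1,1)).reshape(H,W,3)
def proj(c,X):
    p=(np.atleast_2d(X)-c["C"])@c["A"]; s=p[:,:2]/p[:,2:]; s=s*(1+c["k1"]*(s**2).sum(1))[:,None]
    return s*c["f"]+[c["cx"],c["cy"]]
def save(im,n): cv2.imwrite("pics/"+n+".png",cv2.cvtColor(np.ascontiguousarray(im),cv2.COLOR_RGB2BGR))
E
python3 - <<'E'
from h import *
for n in ["scene","top","wrist"]:
    c=cam(n); save(c["im"],n); P=pts(c); np.savez(n+".npz",P=P,**c); print(n,c["C"],c["A"][:,2],c["f"],(c["d"]>0).mean())
o=r.get_obs(); print(o["eef_rot"],o["force"],o["clock"])
E
```

```text
scene [1089.49024584 -297.07298241  799.25115936] [-0.65277252  0.1601731  -0.74042732] 479.7868230151706 0.9960246598639456
top [ 385.99314295 -144.69514154  913.4224821 ] [ 0.07914207  0.00592645 -0.99684573] 411.4944529921618 0.9958801020408163
wrist [ 60.43654894 527.72980813 373.07297463] [ 0.30793576 -0.08876498 -0.94725728] 331.0263948004137 0.9959268707482993
[[-9.62748051e-01  2.70399017e-01 -7.49759382e-04]
 [ 2.70399942e-01  9.62746495e-01 -1.74862152e-03]
 [ 2.49002677e-04 -1.88621686e-03 -9.99998190e-01]] [-0.33524481  0.17962637  0.22565233] 0.15
```

View pics/scene.png

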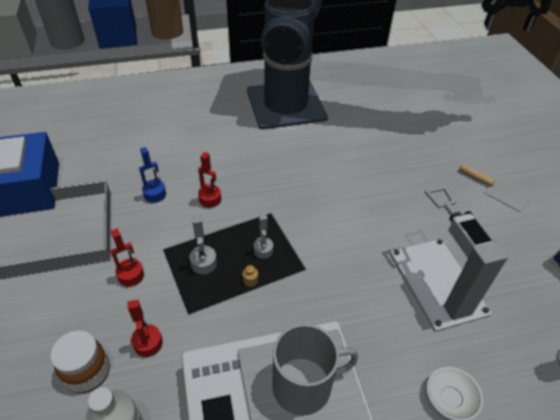

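View pics/top.png

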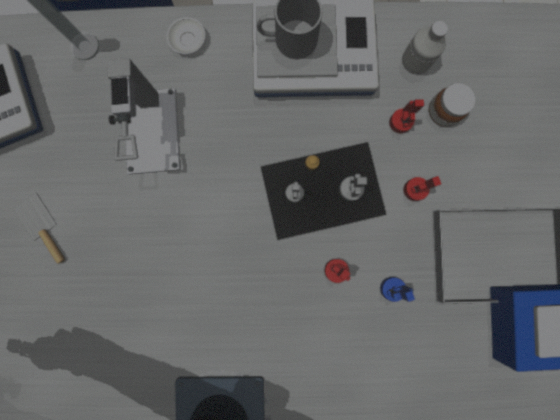

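Scene: large weight at about (203,255), small one at (263,245), knob at (251,277), stand at right with its loop at (438,198). Top: large weight (352,187), small (294,192), stand base (152,135), loop (127,148).

Run:
```python
from h import *
for n in ["top","scene"]:
    P=np.load(n+".npz")["P"]
    w=(P[...,0]>150)&(P[...,0]<700)
    def st(m,l):
        Q=P[m]
        if len(Q): print(n,l,len(Q),"mean",Q.mean(0).round(1),"min",Q.min(0).round(1),"max",Q.max(0).round(1))
    sl=np.zeros(P.shape[:2],bool)
    if n=="top": sl[165:215,330:385]=1; st2=np.s_[55:185,95:190]
    else: sl[210:280,180:222]=1; st2=np.s_[180:330,385:510]
    for a,b in [(20,38),(42,85),(88,105),(110,132),(136,150)]:
        m=sl&(P[...,2]>a)&(P[...,2]<b); st(m,(a,b))
        if m.sum()>20:
            (c,s,a_)=cv2.minAreaRect(P[m][:,:2].astype(np.float32)); print("  rect",c,s,a_)
    s2=np.zeros_like(sl); s2[st2]=1
    for a,b in [(6,14),(160,178),(183,200)]:
        m=s2&(P[...,2]>a)&(P[...,2]<b); st(m,("stand",a,b))
        if m.sum()>20: (c,s,a_)=cv2.minAreaRect(P[m][:,:2].astype(np.float32)); print("  rect",c,s,a_)
t=np.load("top.npz")["im"]; s=np.load("scene.npz")["im"]
a=cv2.resize(t[50:190,90:200],None,fx=3.6,fy=3.6,interpolation=3)
b=cv2.resize(s[205:285,170:280],None,fx=3.6,fy=3.6,interpolation=3); e=cv2.resize(t[165:215,330:385],None,fx=4,fy=4,interpolation=3)
o=np.zeros((600,800,3),np.uint8); o[:504,:396]=a; o[:288,400:796]=b; o[300:500,400:620]=e; save(o,"crop")
```

```text
top (20, 38) 264 mean [ 494.8 -291.    30.6] min [ 472.8 -322.    21.2] max [ 523.  -272.3   35.1]
  rect (496.2027282714844, -296.0160217285156) (50.77478790283203, 44.57637023925781) 46.88105392456055
top (42, 85) 66 mean [ 496.8 -295.1   56.6] min [ 478.6 -302.1   42. ] max [ 518.  -291.4   80. ]
  rect (497.9200134277344, -295.13970947265625) (39.81681823730469, 9.117892265319824) 7.011906623840332
top (88, 105) 77 mean [ 495.3 -296.7   96.6] min [ 478.3 -305.1   88.4] max [ 518.8 -289.1  104. ]
  rect (498.4795837402344, -296.71978759765625) (40.52540588378906, 15.638104438781738) 4.452497482299805
top (110, 132) 28 mean [ 495.  -293.5  121.4] min [ 491.4 -304.2  112.9] max [ 504.  -288.9  131.4]
  rect (494.5217590332031, -293.9759826660156) (19.16916275024414, 8.926984786987305) 50.8208122253418
top (136, 150) 69 mean [ 498.9 -296.5  140.7] min [ 491.9 -304.4  136.4] max [ 506.  -288.9  144.3]
  rect (498.9222106933594, -296.6783752441406) (15.222951889038086, 14.081258773803711) 88.38983917236328
top ('stand', 6, 14) 3262 mean [628.6 139.3   9.4] min [544.9  83.6   6. ] max [
[... 1477 characters left out ...]
25, -296.0063781738281) (16.558839797973633, 17.645471572875977) 1.9918601512908936
scene ('stand', 6, 14) 3850 mean [638.7 144.5   9.9] min [399.   84.9   6. ] max [743.1 430.1  14. ]
  rect (547.5582275390625, 218.64529418945312) (206.50253295898438, 457.47589111328125) 55.14323425292969
scene ('stand', 160, 178) 895 mean [643.5 142.2 170.8] min [544.3 121.7 160.1] max [733.9 177.4 178. ]
  rect (638.5686645507812, 152.7144317626953) (188.15460205078125, 51.35791778564453) 3.4872848987579346
scene ('stand', 183, 200) 1249 mean [688.1 150.5 189.4] min [620.2 130.9 183. ] max [733.5 178.2 193.9]
  rect (676.2019653320312, 152.33984375) (112.5010757446289, 46.47834396362305) 4.179100513458252
```

View pics/crop.png

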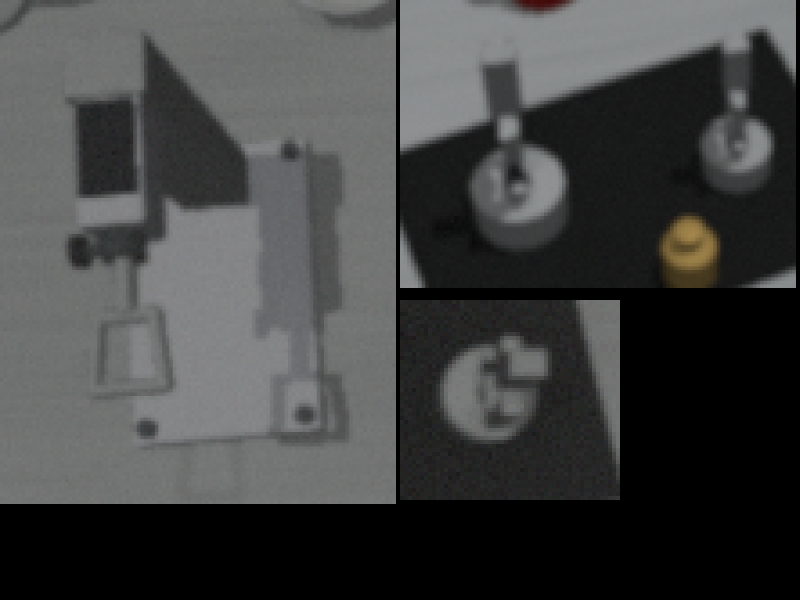

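Run:
```python
from h import *
for n,sl in [("scene",np.s_[205:285,175:225]),("top",np.s_[165:215,330:385])]:
    P=np.load(n+".npz")["P"][sl].reshape(-1,3)
    for z in range(36,104,6):
        m=(abs(P[:,2]-z)<3)&(abs(P[:,1]+296)<5); print(n,z,np.sort(P[m][:,0]).round(0).astype(int))
# stand loop, coarse: direction and bar
P=np.load("top.npz")["P"]
m=np.zeros(P.shape[:2],bool); m[125:165,105:145]=1
m&=(P[...,2]>155)&(P[...,2]<185); Q=P[m]
a=np.radians(3.4); R=np.array([[np.cos(a),np.sin(a)],[-np.sin(a),np.cos(a)]])
O=np.array([641.8,148.4])-R.T@[104,0]; q=(Q[:,:2]-O)@R.T; print("origin",O,"front",np.percentile(q,[1,5],0),Q[:,2].mean(), q[q[:,0]<q[:,0].min()+7].mean(0))
```

```text
scene 36 [527]
scene 42 [519 520 521 522 523 523]
scene 48 [504 514 514 514 514 515 516 516 516 517 517 518 518 519 520 520 520 521
 521 521 522 522 522 523]
scene 54 [512 514 514 515 515 515 515 516 516]
scene 60 [513 513 513 513 514 514 514 516 516 517]
scene 66 [514 515]
scene 72 [520 521 522]
scene 78 [519 520 520 520 521 521 521 522 522]
scene 84 [519 520 521 521 521 521 521 521 521 523 523]
scene 90 [520 521 521 521 522 522 522 522 523]
scene 96 [507 507 507 507 507 508 509 510 510 510 510 511 511 512 512 513 514 514
 515 515 515 515 516 517 517 518 518 519 519 520 520 521 521 522 522 522
 523 523 524]
scene 102 [507 507 508 508 508 508 508 509 509 510 515 522]
top 36 [479 481 483 496 503 514 516]
top 42 [494 496 497 498 500 500 502 504 506 514 517]
top 48 [488 490 490 490 492 492 492 494 494 495 496 496 497 501 501 503 505 505
 507 512 514 516 516 518 518]
top 54 [479 479 479 479 481 483 485 498 498 502 507 507 509 509 511]
top 60 [486 508]
top 66 [480 482 484 509 511]
top 72 [479 479 479 479]
top 78 [480 482 484 509 511 513 515 517]
top 84 []
top 90 [479 479 479 481 483 485 487 489 491 511 513 517]
top 96 [478 478 480 480 480 480 482 482 482 484 484 486 486 486 486 488 488 488
 489 490 490 490 490 492 492 509 510 512 513 514 514 515 515 516 517 517
 519 519 519]
top 102 [482 484 484 492 492 492]
origin [537.9830579  142.23213715] front [[  4.97361628 -21.4677584 ]
 [  5.81841909 -20.01193572]] 172.6222752198216 [ 7.87996093 -1.26830103]
```

```bash
cat >> h.py <<'E'
from scipy.spatial.transform import Rotation as Ro
def down(yaw):
    a=np.radians(yaw); x=np.array([np.cos(a),np.sin(a),0]); z=np.array([0,0,-1.]); return np.c_[x,np.cross(z,x),z]
def plan(p,yaw,n,g,o=None):
    "n even rows from the measured pose to tool-down pose p,yaw"
    o=o or r.get_obs(); p0=np.array(o["ee_pos"]); R0=np.array(o["eef_rot"]); rv=Ro.from_matrix(R0.T@down(yaw)).as_rotvec(); R=R0
    q=p0.copy(); out=[]
    for i in range(n):
        tgt=p0+(np.array(p)-p0)*(i+1)/n; s=np.round(R.T@(tgt-q),1 ); t=np.round(np.degrees(rv)/n,2)
        q=q+R@s; R=R@Ro.from_rotvec(t,degrees=True).as_matrix(); out.append([g,*s.tolist(),*t.tolist()])
    for i in range(0,n,8): print(str(out[i:i+8]).replace(" ",""))
    print("ends",q.round(1),R.round(3).tolist())
def state():
    o=r.get_obs(); R=np.array(o["eef_rot"]); print("t",round(o["clock"],2),"p",np.round(o["ee_pos"],1),"yaw",np.degrees(np.arctan2(R[1,0],R[0,0])).round(2),"z",R[:,2].round(4),"F",np.round(o["force"],2),"M",np.round(o["moment"],2),"w",o["grip_width"],o["gripper_force"],"j",np.round(o["joint_positions"],1)); return o
E
python3 -c "
from h import *
plan([500,-296,400],94,24,60)"
```

```text
[[60,-23.4,-28.1,0.2,-0.0,0.0,2.93],[60,-24.8,-26.9,0.2,-0.0,0.0,2.93],[60,-26.1,-25.6,0.2,-0.0,0.0,2.93],[60,-27.4,-24.2,0.2,-0.0,0.0,2.93],[60,-28.7,-22.7,0.2,-0.0,0.0,2.93],[60,-29.7,-21.3,0.2,-0.0,0.0,2.93],[60,-30.8,-19.7,0.2,-0.0,0.0,2.93],[60,-31.8,-18.2,0.2,-0.0,0.0,2.93]]
[[60,-32.6,-16.5,0.2,-0.0,0.0,2.93],[60,-33.4,-14.8,0.2,-0.0,0.0,2.93],[60,-34.2,-13.0,0.2,-0.0,0.0,2.93],[60,-34.8,-11.3,0.2,-0.0,0.0,2.93],[60,-35.3,-9.5,0.2,-0.0,0.0,2.93],[60,-35.7,-7.7,0.2,-0.0,0.0,2.93],[60,-36.1,-5.9,0.3,-0.0,0.0,2.93],[60,-36.4,-4.0,0.2,-0.0,0.0,2.93]]
[[60,-36.5,-2.1,0.2,-0.0,0.0,2.93],[60,-36.6,-0.3,0.2,-0.0,0.0,2.93],[60,-36.5,1.6,0.2,-0.0,0.0,2.93],[60,-36.4,3.5,0.2,-0.0,0.0,2.93],[60,-36.2,5.3,0.2,-0.0,0.0,2.93],[60,-35.8,7.2,0.2,-0.0,0.0,2.93],[60,-35.5,9.0,0.2,-0.0,0.0,2.93],[60,-34.9,10.7,0.2,-0.0,0.0,2.93]]
ends [ 500. -296.  400.] [[-0.07, 0.998, -0.001], [0.998, 0.07, -0.002], [-0.002, -0.001, -1.0]]
```

carry_out(
  plan=[
    [60, -23.4, -28.1, 0, 0, 0, 2.9],
    [60, -24.8, -26.9, 0, 0, 0, 2.9],
    [60, -26.1, -25.6, 0, 0, 0, 2.9],
    [60, -27.4, -24.2, 0, 0, 0, 2.9],
    [60, -28.7, -22.7, 0, 0, 0, 2.9],
    [60, -29.7, -21.3, 0, 0, 0, 2.9],
    [60, -30.8, -19.7, 0, 0, 0, 2.9],
    [60, -31.8, -18.2, 0, 0, 0, 2.9],
  ],
)

```text
clock: 0.82
ee_pos: [261.9, 236.9, 404.4]
eef_rot: [[-0.777, 0.629, 0.0], [0.629, 0.777, -0.0], [-0.0, 0.0, -1.0]]
force: [1.4, -0.2, 0.3]
grip_width: 60.0
gripper_force: 0.0
```

carry_out(
  plan=[
    [60, -32.6, -16.5, 0, 0, 0, 2.9],
    [60, -33.4, -14.8, 0, 0, 0, 2.9],
    [60, -34.2, -13, 0, 0, 0, 2.9],
    [60, -34.8, -11.3, 0, 0, 0, 2.9],
    [60, -35.3, -9.5, 0, 0, 0, 2.9],
    [60, -35.7, -7.7, 0, 0, 0, 2.9],
    [60, -36.1, -5.9, 0, 0, 0, 2.9],
    [60, -36.4, -4, 0, 0, 0, 2.9],
  ],
)

```text
clock: 1.48
ee_pos: [382.9, -29.8, 404.6]
eef_rot: [[-0.465, 0.885, 0.0], [0.885, 0.465, 0.0], [0.0, 0.0, -1.0]]
force: [-0.0, 0.7, -0.3]
grip_width: 60.1
gripper_force: 0.0
```

carry_out(
  plan=[
    [60, -36.5, -2.1, 0, 0, 0, 2.9],
    [60, -36.6, -0.3, 0, 0, 0, 2.9],
    [60, -36.5, 1.6, 0, 0, 0, 2.9],
    [60, -36.4, 3.5, 0, 0, 0, 2.9],
    [60, -36.2, 5.3, 0, 0, 0, 2.9],
    [60, -35.8, 7.2, 0, 0, 0, 2.9],
    [60, -35.5, 9, 0, 0, 0, 2.9],
    [60, -34.9, 10.7, 0, 0, 0, 2.9],
  ],
)

```text
clock: 2.15
ee_pos: [505.2, -295.4, 404.0]
eef_rot: [[-0.079, 0.997, -0.001], [0.997, 0.079, 0.001], [0.001, -0.001, -1.0]]
force: [0.2, 1.0, 0.5]
grip_width: 59.6
gripper_force: 0.0
```

carry_out(
  plan=[
    [60, 0, 0, 0, 0, 0, 0],
    [60, 0, 0, 0, 0, 0, 0],
  ],
)

```text
clock: 2.32
ee_pos: [505.1, -295.4, 402.0]
eef_rot: [[-0.08, 0.997, -0.004], [0.997, 0.08, 0.003], [0.003, -0.003, -1.0]]
force: [-0.1, 0.8, 0.3]
grip_width: 60.2
gripper_force: 0.0
```

Run:
```python
from h import *
state(); c=cam("wrist"); save(c["im"],"w1"); P=pts(c); np.savez("w1.npz",P=P,**c)
# tab top
m=(P[...,2]>134)&(P[...,2]<147)&(abs(P[...,0]-500)<45)&(abs(P[...,1]+296)<45)
print("top",m.sum(),P[m].mean(0),cv2.minAreaRect(P[m][:,:2].astype(np.float32)))
m=(P[...,2]>88)&(P[...,2]<102)&(abs(P[...,0]-500)<40)&(abs(P[...,1]+296)<30)
print("bar",m.sum(),P[m].mean(0),cv2.minAreaRect(P[m][:,:2].astype(np.float32)))
print(proj(c,[[500,-296,141],[500,-296,119]]))
```

```text
t 2.32 p [ 505.1 -295.4  402. ] yaw 94.59 z [-0.0036  0.0029 -1.    ] F [-0.14  0.82  0.28] M [-0.01  0.09 -0.02] w 60.17909458673222 0.0 j [-36.9  12.   15.6  93.8   0.   48.5]
top 468 [ 498.32874867 -294.26454842  140.75667065] ((498.3190612792969, -295.4189453125), (18.450382232666016, 13.871356010437012), 89.13748931884766)
bar 381 [ 497.94724079 -293.97035578   96.65868577] ((498.31024169921875, -293.27288818359375), (14.119367599487305, 39.56748580932617), 88.071533203125)
[[276.6087146  216.67531315]
 [277.00350535 207.35649994]]
```

View pics/w1.png

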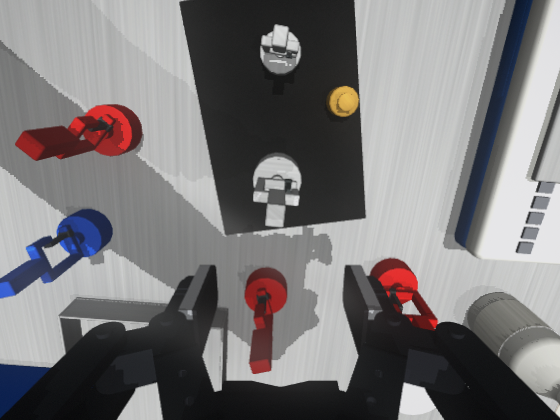

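Wrist view: the big weight's tab top is at about (277,220), its bar at (277,187). The small weight is at (280,50) and the knob at (343,100), both clear of the fingers.

Run:
```python
from h import *
P=np.load("w1.npz")["P"].reshape(-1,3)
for z0,z1,l in [(95,102,"bar"),(138,144,"tab"),(29,34,"disc")]:
    m=(P[:,2]>z0)&(P[:,2]<z1)&(abs(P[:,0]-499)<40)&(abs(P[:,1]+296)<40); Q=P[m]
    xs=[];ys=[]
    for x in np.arange(470,530,2):
        k=abs(Q[:,0]-x)<1.5
        if k.sum()>3: xs.append(x); ys.append(np.percentile(Q[k,1],[3,97]))
    ys=np.array(ys); print(l,len(Q),Q.min(0),Q.max(0)); 
    if l!="disc":
        i=slice(1,-1); print(" slopes deg",[np.degrees(np.arctan(np.polyfit(xs[i],ys[i,k],1)[0])).round(1) for k in (0,1)],ys.round(1).tolist())
    else:
        print(cv2.minEnclosingCircle(Q[:,:2].astype(np.float32)))
plan([499,-295.5,275],92,8,60)
```

```text
bar 335 [ 478.58750563 -300.69056982   95.03423244] [ 518.01027068 -286.08899934  101.87209349]
 slopes deg [np.float64(0.2), np.float64(-0.8)] [[-298.9, -290.6], [-299.0, -290.3], [-299.6, -290.2], [-299.7, -290.2], [-299.2, -290.2], [-299.3, -290.5], [-299.3, -290.4], [-294.3, -286.6], [-286.7, -286.1], [-286.7, -286.6], [-287.0, -286.6], [-287.3, -286.7], [-299.4, -289.1], [-299.6, -290.9], [-300.6, -290.8], [-300.3, -290.8], [-299.9, -290.9], [-299.9, -291.1], [-299.4, -291.3]]
tab 439 [ 491.36538029 -304.57083202  138.00799184] [ 505.28453279 -286.22186737  143.11284843]
 slopes deg [np.float64(-2.2), np.float64(-1.6)] [[-303.0, -286.8], [-303.1, -286.5], [-303.4, -286.7], [-303.2, -286.6], [-303.4, -286.7], [-304.1, -286.7], [-303.2, -286.9], [-302.6, -287.4]]
disc 880 [ 472.27492948 -306.92409606   29.01979257] [ 523.4511279 -269.9219393   33.9082069]
((497.9165954589844, -295.1791076660156), 25.643108367919922)
[[60,-0.2,-0.7,16.0,-0.02,-0.02,0.33],[60,-0.1,-0.7,16.1,-0.02,-0.02,0.33],[60,-0.2,-0.7,16.0,-0.02,-0.02,0.33],[60,-0.1,-0.7,16.0,-0.02,-0.02,0.33],[60,-0.2,-0.7,16.1,-0.02,-0.02,0.33],[60,-0.1,-0.8,16.0,-0.02,-0.02,0.33],[60,-0.2,-0.7,16.0,-0.02,-0.02,0.33],[60,-0.1,-0.7,16.1,-0.02,-0.02,0.33]]
ends [ 499.  -295.5  275. ] [[-0.036, 0.999, 0.001], [0.999, 0.036, -0.0], [-0.0, 0.001, -1.0]]
```

carry_out(
  plan=[
    [60, 0, -0.8, 16, -0.02, -0.02, 0.57],
    [60, 0, -0.8, 16, -0.02, -0.02, 0.57],
    [60, 0, -0.8, 16, -0.02, -0.02, 0.57],
    [60, 0, -0.8, 16, -0.02, -0.02, 0.57],
    [60, 0, -0.8, 16, -0.02, -0.02, 0.57],
    [60, 0, -0.8, 16, -0.02, -0.02, 0.57],
    [60, 0, -0.8, 16, -0.02, -0.02, 0.57],
    [60, 0, -0.8, 14, -0.02, -0.02, 0.57],
  ],
)

```text
clock: 3.03
ee_pos: [498.0, -292.2, 278.8]
eef_rot: [[-0.004, 1.0, 0.003], [1.0, 0.004, -0.003], [-0.003, 0.003, -1.0]]
force: [1.3, -0.4, 0.3]
grip_width: 60.4
gripper_force: 0.0
```

carry_out(
  plan=[
    [45, 0, 0, 0, 0, 0, 0],
    [40, 0, 0, 0, 0, 0, 0],
    [35, 0, 0, 0, 0, 0, 0],
    [35, 0, 0, 0, 0, 0, 0],
  ],
)

```text
clock: 3.37
ee_pos: [499.0, -293.9, 280.8]
eef_rot: [[-0.003, 1.0, 0.005], [1.0, 0.004, -0.005], [-0.005, 0.005, -1.0]]
force: [0.1, 0.1, 0.8]
grip_width: 35.0
gripper_force: 0.0
```

Run:
```python
from h import *
state(); c=cam("wrist"); save(c["im"],"w2"); P=pts(c)
m=(P[...,2]>134)&(P[...,2]<147)&(abs(P[...,0]-500)<12)&(abs(P[...,1]+296)<14)
print("top",m.sum(),P[m].min(0),P[m].max(0),cv2.minAreaRect(P[m][:,:2].astype(np.float32)))
```

```text
t 3.37 p [ 499.  -293.9  280.8] yaw 90.2 z [ 0.0055 -0.0046 -1.    ] F [0.14 0.06 0.75] M [-0.    0.02 -0.02] w 34.959363843820995 0.0 j [-37.1  11.    0.5  79.2  -0.   52.7]
top 1597 [ 491.70172377 -304.48038188  134.0220904 ] [ 505.71934903 -285.51418897  142.5419086 ] ((498.7223205566406, -295.0249938964844), (18.96649932861328, 13.919770240783691), 89.57284545898438)
```

View pics/w2.png

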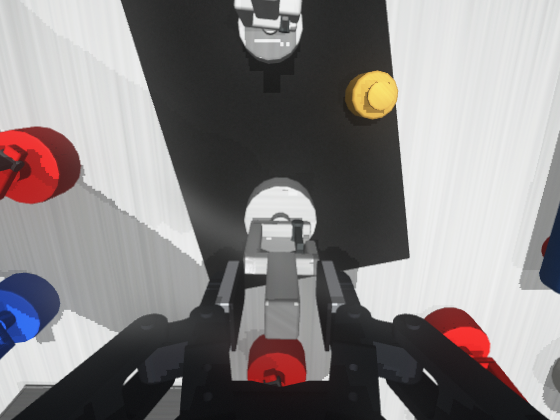

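Wrist close view: the tab (280,300) stands centred between the pads (230 and 335), and the gate is on the right, +x side (298,232).

```bash
python3 -c "
from h import *
plan([498.8,-295.3,276.5],90,1,30)"
```

```text
[[30,-1.2,-0.3,4.2,0.31,0.26,0.19]]
ends [ 498.8 -295.3  276.5] [[0.0, 1.0, 0.0], [1.0, -0.0, -0.0], [-0.0, 0.0, -1.0]]
```

carry_out(
  plan=[
    [30, -1.2, -0.3, 4.2, 0.3, 0.25, 0],
    [30, 0, 0, 0, 0, 0, 0],
    [30, 0, 0, 0, 0, 0, 0],
  ],
)

```text
clock: 3.67
ee_pos: [498.3, -295.5, 274.4]
eef_rot: [[-0.002, 1.0, -0.003], [1.0, 0.002, 0.002], [0.002, -0.003, -1.0]]
force: [0.3, 0.0, 0.1]
grip_width: 30.1
gripper_force: 0.0
```

carry_out(
  force=60,
  plan=[
    [8, 0, 0, 0, 0, 0, 0],
    [5, 0, 0, 0, 0, 0, 0],
    [5, 0, 0, 0, 0, 0, 0],
    [5, 0, 0, 0, 0, 0, 0],
    [5, 0, 0, 0, 0, 0, 0],
    [5, 0, 0, 0, 0, 0, 0],
  ],
)

```text
clock: 4.17
ee_pos: [498.4, -295.2, 274.4]
eef_rot: [[-0.003, 1.0, -0.002], [1.0, 0.003, 0.002], [0.002, -0.002, -1.0]]
force: [1.6, 0.1, -1.9]
grip_width: 13.4
gripper_force: 59.0
```

carry_out(
  plan=[
    [5, 0, 0, -5, 0, 0, 0],
    [5, 0, 0, -10, 0, 0, 0],
    [5, 0, 0, -15, 0, 0, 0],
    [5, 0, 0, 0, 0, 0, 0],
    [5, 0, 0, 0, 0, 0, 0],
    [5, 0, 0, 0, 0, 0, 0],
  ],
)

```text
clock: 4.67
ee_pos: [498.2, -295.4, 304.1]
eef_rot: [[-0.003, 1.0, -0.003], [1.0, 0.003, 0.002], [0.002, -0.003, -1.0]]
force: [-0.1, -0.0, -4.8]
grip_width: 13.4
gripper_force: 58.6
```

```bash
python3 -c "
from h import *
state()"
```

```text
t 4.67 p [ 498.2 -295.4  304.1] yaw 90.15 z [-0.003   0.0019 -1.    ] F [-0.14 -0.   -4.81] M [0.01 0.03 0.03] w 13.40450459387474 58.62359046936035 j [-37.3  11.    3.2  82.5  -0.   52.6]
```

carry_out(
  plan=[
    [5, 0, 0, -15, 0, 0, 0],
    [5, 0, 0, -25, 0, 0, 0],
    [5, 0, 0, -30, 0, 0, 0],
    [5, 0, 0, -30, 0, 0, 0],
    [5, 0, 0, -20, 0, 0, 0],
    [5, 0, 0, -6, 0, 0, 0],
  ],
)

```text
clock: 5.17
ee_pos: [498.9, -295.8, 434.4]
eef_rot: [[-0.003, 1.0, 0.002], [1.0, 0.003, -0.002], [-0.002, 0.002, -1.0]]
force: [-0.0, -1.5, -4.3]
grip_width: 13.2
gripper_force: 59.0
```

```bash
python3 -c "
from h import *
plan([477,138,430],93.4,16,5)"
```

```text
[[5,27.1,-1.3,0.2,0.01,0.01,-0.2],[5,27.1,-1.2,0.2,0.01,0.01,-0.2],[5,27.2,-1.1,0.3,0.01,0.01,-0.2],[5,27.1,-1.0,0.2,0.01,0.01,-0.2],[5,27.1,-1.0,0.2,0.01,0.01,-0.2],[5,27.2,-0.8,0.2,0.01,0.01,-0.2],[5,27.1,-0.7,0.3,0.01,0.01,-0.2],[5,27.1,-0.7,0.2,0.01,0.01,-0.2]]
[[5,27.2,-0.5,0.3,0.01,0.01,-0.2],[5,27.1,-0.4,0.2,0.01,0.01,-0.2],[5,27.2,-0.4,0.3,0.01,0.01,-0.2],[5,27.1,-0.3,0.3,0.01,0.01,-0.2],[5,27.2,-0.1,0.2,0.01,0.01,-0.2],[5,27.1,-0.1,0.3,0.01,0.01,-0.2],[5,27.2,0.0,0.3,0.01,0.01,-0.2],[5,27.1,0.2,0.3,0.01,0.01,-0.2]]
ends [477. 138. 430.] [[-0.058, 0.998, -0.001], [0.998, 0.058, 0.001], [0.001, -0.0, -1.0]]
```

carry_out(
  plan=[
    [5, 15, -1.2, 0.2, 0, 0, -0.2],
    [5, 27, -1.2, 0.2, 0, 0, -0.2],
    [5, 27, -1.1, 0.2, 0, 0, -0.2],
    [5, 27, -1, 0.2, 0, 0, -0.2],
    [5, 27, -1, 0.2, 0, 0, -0.2],
    [5, 27, -0.8, 0.2, 0, 0, -0.2],
    [5, 27, -0.8, 0.2, 0, 0, -0.2],
    [5, 27, -0.8, 0.2, 0, 0, -0.2],
  ],
)

```text
clock: 5.83
ee_pos: [487.1, -90.4, 426.9]
eef_rot: [[-0.03, 1.0, -0.006], [1.0, 0.031, 0.003], [0.003, -0.006, -1.0]]
force: [0.4, 0.7, -4.9]
grip_width: 13.5
gripper_force: 58.8
```

carry_out(
  plan=[
    [5, 27, -0.5, 0.2, 0, 0, -0.2],
    [5, 27, -0.4, 0.2, 0, 0, -0.2],
    [5, 27, -0.4, 0.2, 0, 0, -0.2],
    [5, 27, -0.3, 0.2, 0, 0, -0.2],
    [5, 27, -0.2, 0.2, 0, 0, -0.2],
    [5, 27, -0.1, 0.2, 0, 0, -0.2],
    [5, 27, 0, 0.2, 0, 0, -0.2],
    [5, 27, 0, 0.2, 0, 0, -0.2],
  ],
)

```text
clock: 6.5
ee_pos: [475.9, 125.3, 425.8]
eef_rot: [[-0.059, 0.998, -0.006], [0.998, 0.059, 0.001], [0.001, -0.006, -1.0]]
force: [0.6, 0.1, -4.4]
grip_width: 13.4
gripper_force: 58.8
```

carry_out(
  plan=[
    [5, 12, 0, 10, 0, 0, 0],
    [5, 0, 0, 15, 0, 0, 0],
    [5, 0, 0, 15, 0, 0, 0],
    [5, 0, 0, 10, 0, 0, 0],
    [5, 0, 0, 0, 0, 0, 0],
    [5, 0, 0, 0, 0, 0, 0],
  ],
)

```text
clock: 7.0
ee_pos: [475.2, 135.7, 376.2]
eef_rot: [[-0.058, 0.998, -0.006], [0.998, 0.058, 0.001], [0.001, -0.006, -1.0]]
force: [0.8, -0.1, -4.0]
grip_width: 13.0
gripper_force: 58.9
```

Run:
```python
from h import *
o=state(); c=cam("wrist"); save(c["im"],"w3"); P=pts(c); np.savez("w3.npz",P=P,**c)
s=cam("scene"); np.savez("s3.npz",P=pts(s),**s); t=cam("top"); np.savez("t3.npz",P=pts(t),**t)
m=(P[...,2]>160)&(P[...,2]<182)&(P[...,0]>525)&(P[...,0]<620)&(abs(P[...,1]-142)<40)
Q=P[m]; print(len(Q),Q.min(0),Q.max(0))
for x in np.arange(530,615,4):
    k=abs(Q[:,0]-x)<2
    if k.any(): print(x,k.sum(),Q[k,1].min().round(1),Q[k,1].max().round(1),Q[k,2].mean().round(1))
```

```text
t 7.0 p [475.2 135.7 376.2] yaw 93.32 z [-0.006  0.001 -1.   ] F [ 0.78 -0.07 -3.95] M [-0.01 -0.03  0.02] w 12.988890512540664 58.92631709575653 j [ 8.1 -1.9 -2.2 90.   0.1 94.8]
6112 [539.92878093 122.74977275 160.27064508] [619.99083824 177.17287329 181.99473194]
538 2 164.1 165.6 170.7
542 516 124.7 167.9 172.2
546 494 123.0 167.9 173.7
550 233 122.7 167.8 173.0
554 192 124.0 167.6 172.8
558 199 125.4 167.6 172.8
562 200 126.2 167.7 172.8
566 199 125.7 167.1 172.9
570 197 127.1 167.0 172.9
574 194 127.2 166.8 172.8
578 304 128.3 166.5 172.4
582 553 129.5 166.5 173.2
586 221 129.7 165.8 174.1
590 143 142.9 154.0 174.4
594 143 143.0 154.9 174.4
598 146 143.3 154.8 174.2
602 147 143.6 155.3 174.2
606 149 144.0 155.7 174.3
610 417 142.8 176.6 172.9
614 960 138.2 176.9 174.8
```

View pics/w3.png

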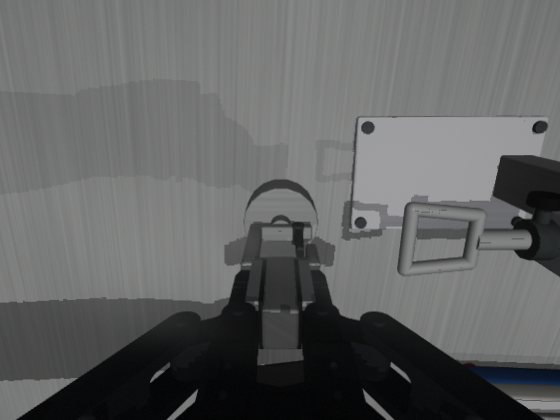

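Wrist: the loop is the rectangle at (405–480, 205–272), front bar at u≈408. The weight hangs upright between the fingers with its gate at (298,235), facing the loop.

Run:
```python
from h import *
P=np.load("w3.npz")["P"]
m=(abs(P[...,0]-475)<26)&(P[...,1]>120)&(P[...,1]<170)&(P[...,2]>95)
Q=P[m]
h,e=np.histogram(Q[:,2],np.arange(95,260,2)); print([(int(a),int(b)) for a,b in zip(e,h) if b>40])
for z0,z1 in [(193,203),(128,137)]:
    k=(Q[:,2]>z0)&(Q[:,2]<z1); print(z0,Q[k].min(0),Q[k].max(0),np.median(Q[k],0))
k=(Q[:,2]>195)&(Q[:,2]<201); xs=[];ys=[]
for x in np.arange(455,497,2):
    j=k&(abs(Q[:,0]-x)<1.5)
    if j.sum()>4: xs.append(x);ys.append(np.percentile(Q[j,1],97).round(1))
print(xs,ys)
plan([484,141.5,380.5],93.3,2,5)
```

```text
[(111, 45), (117, 44), (121, 42), (123, 47), (125, 41), (127, 42), (129, 60), (131, 911), (133, 1247), (143, 55), (145, 62), (147, 73), (149, 316), (151, 403), (153, 41), (175, 43), (177, 93), (179, 86), (181, 51), (185, 52), (187, 43), (189, 44), (191, 52), (193, 82), (195, 46), (197, 101), (199, 102), (201, 51), (203, 56), (205, 66), (207, 123), (209, 152), (211, 193), (213, 188), (215, 200), (217, 216), (219, 216), (221, 228), (223, 232), (225, 236), (227, 266), (229, 269), (231, 281), (233, 254), (235, 223), (237, 216), (239, 575), (241, 947), (243, 820), (245, 312), (247, 446), (249, 578), (251, 431), (253, 442), (255, 557), (257, 714)]
193 [452.15595719 135.72846303 193.00583077] [491.88480798 145.36774623 202.96007762] [470.97186611 140.58315166 198.57003075]
128 [449.04392472 120.01906862 128.00185131] [497.69526748 161.91946933 136.89632995] [471.98888688 146.9257298  133.09664145]
[np.int64(455), np.int64(457), np.int64(465), np.int64(467), np.int64(469), np.int64(471), np.int64(473), np.int64(475), np.int64(477), np.int64(479), np.int64(487), np.int64(489), np.int64(491), np.int64(493)] [np.float64(140.1), np.float64(140.2), np.float64(144.0), np.float64(144.4), np.float64(144.7), np.float64(145.0), np.float64(145.0), np.float64(145.1), np.float64(145.0), np.float64(144.8), np.float64(141.9), np.float64(141.8), np.float64(141.7), np.float64(141.4)]
[[5,2.6,4.2,-0.8,-0.02,-0.05,0.01],[5,2.7,4.2,-0.7,-0.02,-0.05,0.01]]
ends [484.  141.6 380.5] [[-0.057, 0.998, 0.0], [0.998, 0.057, 0.0], [0.0, 0.0, -1.0]]
```

carry_out(
  plan=[
    [5, 1.2, 7, -2, 0, 0, 0],
    [5, 1.2, 8, -2, 0, 0, 0],
    [5, 1.2, 8, 0, 0, 0, 0],
    [5, 0, 7, 0, 0, 0, 0],
    [5, 0, 0, 0, 0, 0, 0],
    [5, 0, 0, 0, 0, 0, 0],
    [5, 0, 0, 0, 0, 0, 0],
    [5, 0, 0, 0, 0, 0, 0],
  ],
)

```text
clock: 7.82
ee_pos: [505.1, 141.4, 381.9]
eef_rot: [[-0.058, 0.998, -0.003], [0.998, 0.058, 0.002], [0.002, -0.003, -1.0]]
force: [0.1, -1.5, -4.2]
grip_width: 13.5
gripper_force: 59.2
```

```bash
cat > chk.py <<'E'
from h import *
def chk(c):
    P=pts(c); o=r.get_obs(); x,y,z=o["ee_pos"]; u=z-271.4
    m=(abs(P[...,0]-x)<45)&(abs(P[...,1]-y-12)<45)
    Q=P[m]
    k=(Q[:,2]>u+92)&(Q[:,2]<u+97)&(abs(Q[:,0]-x)<30); F=Q[k]; F=F[abs(F[:,1]-y)<9]
    d=Q[(abs(Q[:,2]-u-28)<5)&(abs(Q[:,0]-x)<32)]; print("disc z",np.median(d[:,2]).round(1),"x",np.percentile(d[:,0],[.5,99.5]).round(1))
    print("frame x",np.percentile(F[:,0],[1,99]).round(1),"ends y+",F[F[:,0]<x-13][:,1].max() if (F[:,0]<x-13).any() else None,F[F[:,0]>x+10][:,1].max() if (F[:,0]>x+10).any() else None,"z",np.median(F[:,2]).round(1))
    L=P[(P[...,2]>168)&(P[...,2]<178)&(P[...,0]>520)&(P[...,0]<600)&(abs(P[...,1]-145)<27)]
    b=L[L[:,0]<556]; print("loop front at y bins",[(yy,np.percentile(b[abs(b[:,1]-yy)<2][:,0],2).round(1)) for yy in (130,138,146,154,162) if (abs(b[:,1]-yy)<2).sum()>5],"ztop",np.percentile(b[:,2],90).round(1),"y",b[:,1].min().round(1),b[:,1].max().round(1))
if __name__=="__main__":
    state(); c=cam("wrist"); chk(c)
    np.savez("last.npz",**c)
E
python3 chk.py; python3 -c "
from h import *
state()"
```

```text
t 7.82 p [505.1 141.4 381.9] yaw 93.35 z [-0.0031  0.0015 -1.    ] F [ 0.14 -1.52 -4.23] M [ 0.04 -0.02  0.  ] w 13.532506370474314 59.24059510231018 j [ 8.3  2.5  2.9 90.5  0.1 94.9]
disc z 138.7 x [477.9 527.3]
frame x [482.8 522.2] ends y+ 146.1936063549365 148.01374912571907 z 204.7
loop front at y bins [(130, np.float64(542.6)), (138, np.float64(541.8)), (146, np.float64(541.2)), (154, np.float64(540.7)), (162, np.float64(540.4))] ztop 174.4 y 122.8 167.9
t 7.87 p [505.1 141.4 381.9] yaw 93.36 z [-0.0029  0.0016 -1.    ] F [-0.28 -0.31 -4.36] M [ 0.02 -0.   -0.04] w 13.30384470743684 59.24106001853943 j [ 8.3  2.5  2.9 90.5  0.1 94.9]
```

carry_out(
  plan=[
    [5, 0.2, 0, 1.4, 0, 0, 0],
    [5, 0.2, 4, 0, 0, 0, 0],
    [5, 0.2, 5, 0, 0, 0, 0],
    [5, 0, 5, 0, 0, 0, 0],
    [5, 0, 4, 0, 0, 0, 0],
    [5, 0, 2, 0, 0, 0, 0],
    [5, 0, 0, 0, 0, 0, 0],
    [5, 0, 0, 0, 0, 0, 0],
  ],
)

```text
clock: 8.53
ee_pos: [525.5, 143.2, 380.5]
eef_rot: [[-0.058, 0.998, -0.003], [0.998, 0.058, 0.002], [0.002, -0.003, -1.0]]
force: [-0.3, -0.6, -5.2]
grip_width: 13.4
gripper_force: 59.3
```

```bash
python3 chk.py
```

```text
t 8.53 p [525.5 143.2 380.5] yaw 93.35 z [-0.0028  0.0016 -1.    ] F [-0.26 -0.63 -5.2 ] M [ 0.03  0.06 -0.03] w 13.378244426528713 59.29205060005188 j [ 8.2  5.5  5.8 90.5  0.1 94.8]
disc z 137.3 x [498.2 544.1]
frame x [503.1 542.6] ends y+ 147.89427296176825 150.00575650555317 z 203.1
loop front at y bins [(130, np.float64(547.9)), (138, np.float64(545.8)), (146, np.float64(532.0)), (154, np.float64(541.1)), (162, np.float64(540.6))] ztop 174.5 y 123.8 167.9
```

carry_out(
  plan=[
    [5, 0, 1.5, 0, 0, 0, 0],
    [5, 0, 1.5, 0, 0, 0, 0],
    [5, 0, 1, 0, 0, 0, 0],
    [5, 0, 0, 0, 0, 0, 0],
  ],
)

```text
clock: 8.92
ee_pos: [529.5, 143.4, 380.6]
eef_rot: [[-0.058, 0.998, -0.002], [0.998, 0.058, 0.002], [0.002, -0.002, -1.0]]
force: [-0.5, -0.9, -4.0]
grip_width: 13.0
gripper_force: 59.3
```

carry_out(
  plan=[
    [5, 0, 1, 0, 0, 0, 0],
    [5, 0, 1, 0, 0, 0, 0],
    [5, 0, 0, 0, 0, 0, 0],
  ],
)

```text
clock: 9.17
ee_pos: [531.1, 143.6, 380.4]
eef_rot: [[-0.059, 0.998, -0.004], [0.998, 0.059, 0.002], [0.002, -0.003, -1.0]]
force: [-0.9, 0.5, -4.6]
grip_width: 13.5
gripper_force: 59.3
```

carry_out(
  plan=[
    [5, 0, 1, 0, 0, 0, 0],
    [5, 0, 0.5, 0, 0, 0, 0],
    [5, 0, 0, 0, 0, 0, 0],
  ],
)

```text
clock: 9.42
ee_pos: [532.2, 143.6, 380.2]
eef_rot: [[-0.059, 0.998, -0.005], [0.998, 0.059, 0.001], [0.002, -0.005, -1.0]]
force: [-4.8, -1.0, -3.4]
grip_width: 13.0
gripper_force: 59.4
```

carry_out(
  plan=[
    [5, 0, 1, 0, 0, 0, 0],
    [5, 0, 1, 0, 0, 0, 0],
    [5, 0, 1, 0, 0, 0, 0],
    [5, 0, 0, 0, 0, 0, 0],
  ],
)

```text
clock: 9.75
ee_pos: [535.5, 143.8, 380.2]
eef_rot: [[-0.059, 0.998, -0.004], [0.998, 0.059, 0.002], [0.002, -0.004, -1.0]]
force: [-5.4, 0.2, -3.1]
grip_width: 13.3
gripper_force: 59.4
```

carry_out(
  plan=[
    [5, 0, 1, 0, 0, 0, 0],
    [5, 0, 1, 0, 0, 0, 0],
    [5, 0, 0, 0, 0, 0, 0],
  ],
)

```text
clock: 10.0
ee_pos: [537.2, 143.9, 380.1]
eef_rot: [[-0.059, 0.998, -0.005], [0.998, 0.059, 0.001], [0.002, -0.005, -1.0]]
force: [-5.4, -0.5, -3.0]
grip_width: 13.2
gripper_force: 59.5
```

```bash
python3 chk.py; python3 -c "
from h import *
c=np.load('last.npz'); save(cv2.resize(c['im'][170:330,220:440],None,fx=3.5,fy=3.5,interpolation=3),'w4')"
```

```text
t 10.0 p [537.2 143.9 380.1] yaw 93.36 z [-0.0053  0.0015 -1.    ] F [-5.42 -0.51 -3.01] M [-0.08  1.49  0.02] w 13.158939219828447 59.53964173793793 j [ 8.1  7.3  7.8 90.7  0.1 94.7]
disc z 136.9 x [509.  558.4]
frame x [514.4 554. ] ends y+ 148.45346174621358 150.4562080487127 z 202.8
loop front at y bins [(138, np.float64(541.8)), (146, np.float64(521.0)), (154, np.float64(540.8)), (162, np.float64(540.3))] ztop 174.1 y 137.4 168.1
```

View pics/w4.png

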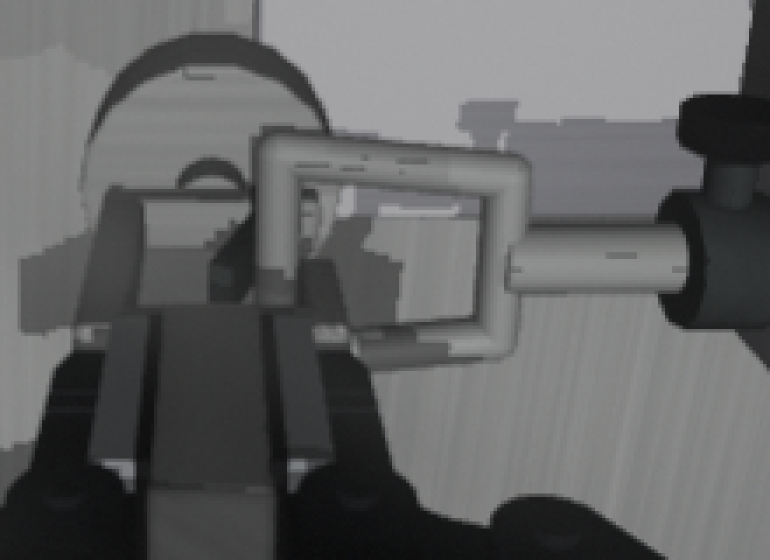

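The bar (at about (278,210) in the crop) lies in the mouth under the nose and is pushing the gate (235,260) inwards.

carry_out(
  plan=[
    [5, 0, 1, 0, 0, 0, 0],
    [5, 0, 1, 0, 0, 0, 0],
    [5, 0, 0.5, 0, 0, 0, 0],
    [5, 0, 0, 0, 0, 0, 0],
  ],
)

```text
clock: 10.38
ee_pos: [539.4, 144.1, 379.9]
eef_rot: [[-0.059, 0.998, -0.006], [0.998, 0.059, 0.001], [0.002, -0.006, -1.0]]
force: [-6.3, -0.2, -4.2]
grip_width: 13.3
gripper_force: 59.4
```

carry_out(
  plan=[
    [5, 0, 0.7, 0, 0, 0, 0],
    [5, 0, 0.5, 0, 0, 0, 0],
    [5, 0, 0, 0, 0, 0, 0],
  ],
)

```text
clock: 10.63
ee_pos: [540.5, 144.1, 379.7]
eef_rot: [[-0.059, 0.998, -0.007], [0.998, 0.059, 0.001], [0.002, -0.007, -1.0]]
force: [-6.9, 0.3, -4.7]
grip_width: 13.2
gripper_force: 59.4
```

```bash
python3 chk.py
```

```text
t 10.63 p [540.5 144.1 379.7] yaw 93.36 z [-0.0071  0.0013 -1.    ] F [-6.94  0.35 -4.65] M [-0.13  1.77 -0.04] w 13.170856503734498 59.3939870595932 j [ 8.   7.9  8.3 90.8  0.1 94.7]
disc z 136.5 x [511.6 561.2]
frame x [517.3 557. ] ends y+ 148.63096497882572 150.57862218679736 z 202.4
loop front at y bins [(138, np.float64(541.2)), (146, np.float64(521.7)), (154, np.float64(540.8)), (162, np.float64(540.3))] ztop 174.6 y 137.6 168.0
```

carry_out(
  plan=[
    [5, 0, 0.6, 0, 0, 0, 0],
    [5, 0, 0, 1, 0, 0, 0],
    [5, 0, 0, 2, 0, 0, 0],
    [5, 0, 0, 2, 0, 0, 0],
    [5, 0, 0, 0, 0, 0, 0],
  ],
)

```text
clock: 11.1
ee_pos: [541.6, 144.2, 374.6]
eef_rot: [[-0.059, 0.998, -0.005], [0.998, 0.059, 0.001], [0.002, -0.005, -1.0]]
force: [-4.5, -0.3, -5.3]
grip_width: 13.1
gripper_force: 59.4
```

carry_out(
  plan=[
    [5, 0, 0, 2, 0, 0, 0],
    [5, 0, 0, 2, 0, 0, 0],
    [5, 0, 0, 0, 0, 0, 0],
  ],
)

```text
clock: 11.35
ee_pos: [542.1, 144.2, 371.0]
eef_rot: [[-0.058, 0.998, -0.003], [0.998, 0.058, 0.002], [0.002, -0.003, -1.0]]
force: [-4.3, -0.9, -4.5]
grip_width: 13.0
gripper_force: 59.4
```

carry_out(
  plan=[
    [5, 0, 0, 2, 0, 0, 0],
    [5, 0, 0, 2, 0, 0, 0],
    [5, 0, 0, 0, 0, 0, 0],
  ],
)

```text
clock: 11.6
ee_pos: [542.3, 144.2, 367.0]
eef_rot: [[-0.058, 0.998, -0.002], [0.998, 0.058, 0.002], [0.002, -0.002, -1.0]]
force: [-2.6, 0.0, -5.4]
grip_width: 13.7
gripper_force: 59.3
```

carry_out(
  plan=[
    [5, 0, 0, 2, 0, 0, 0],
    [5, 0, 0, 2, 0, 0, 0],
    [5, 0, 0, 1, 0, 0, 0],
    [5, 0, 0, 0, 0, 0, 0],
  ],
)

```text
clock: 11.93
ee_pos: [542.8, 144.2, 362.8]
eef_rot: [[-0.058, 0.998, 0.0], [0.998, 0.058, 0.002], [0.002, 0.0, -1.0]]
force: [0.1, 0.1, -4.3]
grip_width: 13.1
gripper_force: 59.3
```

```bash
python3 chk.py
```

```text
t 11.93 p [542.8 144.2 362.8] yaw 93.34 z [ 2.0e-04  1.9e-03 -1.0e+00] F [ 0.11  0.11 -4.3 ] M [0.02 0.03 0.03] w 13.097189721927359 59.290584325790405 j [ 8.   7.9  6.4 88.5  0.1 94.7]
disc z 119.5 x [516.2 564.7]
frame x [521.  560.5] ends y+ 149.0363267216392 150.66223532338145 z 185.4
loop front at y bins [(146, np.float64(521.0)), (154, np.float64(541.0)), (162, np.float64(540.6))] ztop 174.7 y 143.5 168.0
```

carry_out(
  plan=[
    [5, 0, 0, 1.5, 0, 0, 0],
    [5, 0, 1.5, 0, 0, 0, 0],
    [5, 0, 1.5, 0, 0, 0, 0],
    [5, 0, 1.5, 0, 0, 0, 0],
    [5, 0, 0, 0, 0, 0, 0],
  ],
)

```text
clock: 12.4
ee_pos: [546.9, 144.4, 361.1]
eef_rot: [[-0.058, 0.998, -0.002], [0.998, 0.058, 0.002], [0.002, -0.002, -1.0]]
force: [-0.5, -0.4, -5.1]
grip_width: 13.5
gripper_force: 59.4
```

carry_out(
  plan=[
    [5, 0, 0, 1, 0, 0, 0],
    [5, 0, 0, 1, 0, 0, 0],
    [5, 0, 0, 0, 0, 0, 0],
  ],
)

```text
clock: 12.65
ee_pos: [546.6, 144.5, 358.9]
eef_rot: [[-0.058, 0.998, -0.002], [0.998, 0.058, 0.002], [0.002, -0.002, -1.0]]
force: [0.4, 0.4, -4.3]
grip_width: 13.4
gripper_force: 59.5
```

carry_out(
  plan=[
    [5, 0, 0, 1, 0, 0, 0],
    [5, 0, 0, 0, 0, 0, 0],
  ],
)

```text
clock: 12.82
ee_pos: [546.5, 144.5, 358.2]
eef_rot: [[-0.058, 0.998, -0.002], [0.998, 0.058, 0.002], [0.002, -0.002, -1.0]]
force: [0.4, 0.6, -2.4]
grip_width: 13.3
gripper_force: 59.5
```

```bash
python3 chk.py
```

```text
t 12.82 p [546.5 144.5 358.2] yaw 93.35 z [-0.0019  0.0017 -1.    ] F [ 0.41  0.57 -2.35] M [-0.03  0.03 -0.04] w 13.282218724507189 59.523067474365234 j [ 8.   8.5  6.6 88.2  0.1 94.6]
disc z 115.1 x [519.5 568.4]
frame x [524.3 563.9] ends y+ 149.65060292015113 151.40814587074448 z 180.9
loop front at y bins [(146, np.float64(524.3)), (154, np.float64(541.3)), (162, np.float64(540.4))] ztop 174.1 y 147.2 168.3
```

carry_out(
  plan=[
    [5, 0, 0.8, 0, 0, 0, 0],
    [5, 0, 0, 0.7, 0, 0, 0],
    [5, 0, 0, 0.5, 0, 0, 0],
    [5, 0, 0, 0, 0, 0, 0],
    [5, 0, 0, 0, 0, 0, 0],
  ],
)

```text
clock: 13.28
ee_pos: [547.2, 144.6, 357.2]
eef_rot: [[-0.059, 0.998, -0.002], [0.998, 0.059, 0.002], [0.002, -0.002, -1.0]]
force: [-1.2, 0.9, -1.7]
grip_width: 12.8
gripper_force: 59.8
```

```bash
python3 chk.py
```

```text
t 13.28 p [547.2 144.6 357.2] yaw 93.36 z [-0.0021  0.0018 -1.    ] F [-1.25  0.93 -1.65] M [ 0.    0.29 -0.1 ] w 12.832803909178708 59.82284367084503 j [ 8.   8.6  6.6 88.1  0.1 94.6]
disc z 114.0 x [520.1 568.9]
frame x [525.  564.5] ends y+ 149.06636622227057 151.16933630325923 z 179.8
loop front at y bins [(146, np.float64(524.9)), (154, np.float64(541.0)), (162, np.float64(540.6))] ztop 173.6 y 147.0 168.1
```

carry_out(
  force=20,
  plan=[
    [5, 0, 0, 0.6, 0, 0, 0],
    [5, 0, 0, 0, 0, 0, 0],
    [12, 0, 0, 0, 0, 0, 0],
    [14, 0, 0, 0, 0, 0, 0],
    [16, 0, 0, 0, 0, 0, 0],
    [18, 0, 0, 0, 0, 0, 0],
    [22, 0, 0, 0, 0, 0, 0],
    [26, 0, 0, 0, 0, 0, 0],
  ],
)

```text
clock: 14.0
ee_pos: [547.5, 144.5, 356.4]
eef_rot: [[-0.058, 0.998, -0.002], [0.998, 0.058, 0.002], [0.002, -0.001, -1.0]]
force: [-0.1, 1.1, -0.4]
grip_width: 26.0
gripper_force: 0.0
```

carry_out(
  plan=[
    [32, 0, 0, 0, 0, 0, 0],
    [38, 0, 0, 0, 0, 0, 0],
    [42, 0, 0, 0, 0, 0, 0],
    [42, 0, 0, 0, 0, 0, 0],
    [42, 0, 0, 0, 0, 0, 0],
  ],
)

```text
clock: 14.42
ee_pos: [547.3, 144.6, 356.2]
eef_rot: [[-0.059, 0.998, -0.002], [0.998, 0.059, 0.002], [0.002, -0.002, -1.0]]
force: [-0.1, 0.1, -0.6]
grip_width: 42.2
gripper_force: 0.0
```

Run:
```python
from h import *
state(); c=cam("wrist"); P=pts(c); save(c["im"],"w5")
m=(P[...,2]>218)&(P[...,2]<230)&(abs(P[...,0]-546)<14)&(abs(P[...,1]-145)<14)
print(m.sum(),P[m].min(0),P[m].max(0),P[m].mean(0))
```

```text
t 14.42 p [547.3 144.6 356.2] yaw 93.35 z [-0.0024  0.0017 -1.    ] F [-0.06  0.08 -0.56] M [-0.   -0.04 -0.01] w 42.15135159497349 0.0 j [ 8.   8.6  6.5 88.   0.1 94.6]
1718 [537.01122123 135.35497504 218.01947829] [551.54552129 155.18454927 225.84974754] [544.2984356  146.90547334 222.97285645]
```

View pics/w5.png

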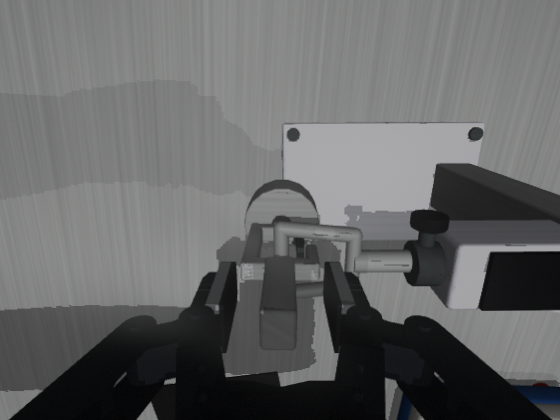

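Wrist: the weight hangs from the bar at (283,238), with the tab (278,305) free between the open fingers. I'll lift straight up, let it settle, and check.

carry_out(
  plan=[
    [42, 0, 0, -4, 0, 0, 0],
    [42, 0, 0, -10, 0, 0, 0],
    [42, 0, 0, -15, 0, 0, 0],
    [42, 0, 0, -20, 0, 0, 0],
    [42, 0, 0, -20, 0, 0, 0],
    [42, 0, 0, -20, 0, 0, 0],
    [42, 0, 0, -10, 0, 0, 0],
    [42, 0, 0, 0, 0, 0, 0],
  ],
)

```text
clock: 15.13
ee_pos: [547.8, 144.4, 459.9]
eef_rot: [[-0.058, 0.998, 0.005], [0.998, 0.058, 0.003], [0.002, 0.005, -1.0]]
force: [0.5, -0.5, 0.8]
grip_width: 42.2
gripper_force: 0.0
```

carry_out(
  plan=[
    [42, 0, -20, 0, 0, 0, 0],
    [42, 0, -30, 0, 0, 0, 0],
    [42, 0, -30, 0, 0, 0, 0],
    [42, 0, -30, 0, 0, 0, 0],
    [42, 0, -20, 0, 0, 0, 0],
    [42, 0, 0, 0, 0, 0, 0],
    [42, 0, 0, 0, 0, 0, 0],
    [42, 0, 0, 0, 0, 0, 0],
  ],
)

```text
clock: 15.8
ee_pos: [418.1, 136.8, 455.3]
eef_rot: [[-0.058, 0.998, -0.002], [0.998, 0.058, 0.002], [0.002, -0.002, -1.0]]
force: [0.2, -0.5, 0.0]
grip_width: 42.2
gripper_force: 0.0
```

carry_out(
  plan=[
    [42, 0, 0, 0, 0, 0, 0],
    [42, 0, 0, 0, 0, 0, 0],
    [42, 0, 0, 0, 0, 0, 0],
    [42, 0, 0, 0, 0, 0, 0],
    [42, 0, 0, 0, 0, 0, 0],
    [42, 0, 0, 0, 0, 0, 0],
    [42, 0, 0, 0, 0, 0, 0],
    [42, 0, 0, 0, 0, 0, 0],
  ],
)

```text
clock: 16.47
ee_pos: [417.8, 136.8, 455.5]
eef_rot: [[-0.058, 0.998, -0.002], [0.998, 0.058, 0.002], [0.002, -0.002, -1.0]]
force: [-0.3, 0.5, 0.1]
grip_width: 41.9
gripper_force: 0.0
```

Run:
```python
from h import *
state()
for i in range(2):
    s=cam("scene"); P=pts(s)
    m=(P[...,2]>222-12)&(P[...,2]<240)&(abs(P[...,0]-546)<22)&(abs(P[...,1]-145)<22)
    print(m.sum(),P[m].mean(0),P[m].max(0))
    if i==0:
        for _ in range(10): r.camera("top")
s0=np.load("scene.npz"); 
for k,sl in [("small",np.s_[210:260,250:278]),("knob",np.s_[262:290,240:262])]:
    print(k,np.abs(s["im"][sl].astype(int)-s0["im"][sl]).mean())
u,v=proj(s,[[546,146,170]])[0].astype(int); print(u,v)
a=cv2.resize(s["im"][v-60:v+70,u-60:u+80],None,fx=4,fy=4,interpolation=3); save(a,"s6")
```

```text
t 16.47 p [417.8 136.8 455.5] yaw 93.35 z [-0.0024  0.0017 -1.    ] F [-0.33  0.46  0.09] M [-0.04  0.05 -0.04] w 41.854360965318484 0.0 j [ 9.3 -8.7  0.5 99.4  0.1 96. ]
120 [550.00993525 141.98808387 219.48666179] [556.1551463  152.88984094 225.62671954]
125 [549.97510815 142.02495065 218.9970917 ] [556.0733499  153.13156528 226.00338152]
small 5.703571428571428
knob 2.908008658008658
435 188
```

View pics/s6.png

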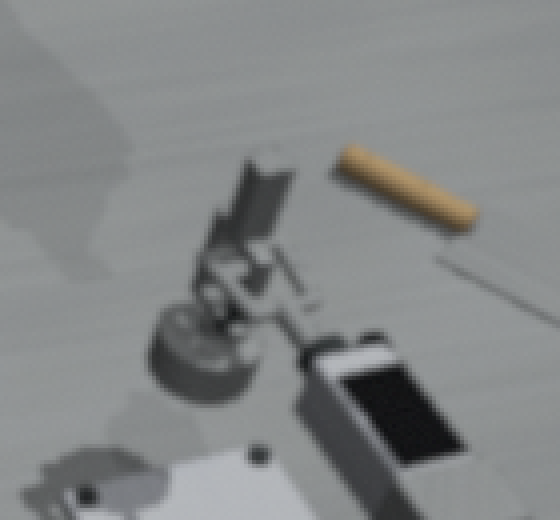

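The weight hangs from the loop (crop (235,290)), still across two looks and clear of the robot. I'll give it one more second and then hand in.

carry_out(
  plan=[
    [42, 0, 0, 0, 0, 0, 0],
    [42, 0, 0, 0, 0, 0, 0],
    [42, 0, 0, 0, 0, 0, 0],
    [42, 0, 0, 0, 0, 0, 0],
    [42, 0, 0, 0, 0, 0, 0],
    [42, 0, 0, 0, 0, 0, 0],
    [42, 0, 0, 0, 0, 0, 0],
    [42, 0, 0, 0, 0, 0, 0],
  ],
)

```text
clock: 17.73
ee_pos: [417.8, 136.8, 455.6]
eef_rot: [[-0.058, 0.998, -0.002], [0.998, 0.058, 0.002], [0.002, -0.002, -1.0]]
force: [-0.8, 1.4, 0.5]
grip_width: 42.0
gripper_force: 0.0
```

Run:
```python
from h import *
P0=np.load("scene.npz")["P"]; P=pts(cam("scene"))
for k,sl in [("small",np.s_[210:260,250:278]),("knob",np.s_[262:290,240:262])]:
    for Q in (P0,P):
        q=Q[sl].reshape(-1,3); q=q[q[:,2]>12]; print(k,q.mean(0).round(1),len(q))
m=(P[...,2]>210)&(P[...,2]<240)&(abs(P[...,0]-546)<22)&(abs(P[...,1]-145)<22); print(P[m].mean(0))
print(r.sign_off())
```

```text
small [ 506.6 -173.6   54.3] 445
small [ 513.  -174.9   63.4] 443
knob [ 580.7 -214.4   50.3] 234
knob [ 576.3 -213.7   43.7] 233
[549.67882921 142.19105648 219.14368909]
the job is handed in; nothing more can be done
None
```

I clipped the larger check weight onto the load cell loop and handed the job in at about 18 s. It hung still and clear of the robot, the push peaked at about 7 N in my wrist readings, and the gate looked shut because its force fell to zero (I never saw it closed). I never touched the other two weights, but my last depth averages of them shifted by a few millimetres (up to 9 mm in height) and I did not look into why.

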